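Walk the loaded toaster back into its bay and start it

ROBOT

A 6-joint arm with a two-finger parallel gripper is mounted at the origin on a cart in front of the work surface, level with it; the furniture and walls round the work are solid. World frame = base frame: x ahead of the robot, y to its left, z up, the work surface at z = 0. Lengths are in m, angles in rad, forces in N, time in s.
With the tool pointing down it reaches from about 0.35 to 0.975 m from the base axis. Payload 4.9 kg.
Tool frame: the origin (TCP) lies at the very end of the fingers, on their centre line; the grasp point (between the pads) lies 19 mm behind it; z points along the fingers, y is the line along which they close (so a half turn about z gives the same grasp; the last joint's range is limited). The gripper opens to 85 mm and grips with 20 to 120 N. Pads are 22 mm wide; open, the fingers measure 114 mm over their backs; the gripper's body (76 mm by 85 mm) begins 54 mm behind the grasp point. The pads swing forward as they close: fully open they stand 13 mm farther back than shut.
Start: joints at [1.2, 0.053, 1.613, -0, 1.476, -0.119], TCP at [0.156, 0.605, 0.231] pointing down, gripper open.
Joint ranges: [-3.01, 3.01], [-1.01, 2.22], [0.06, 2.58], [-1.02, 4.17], [0.09, 2.62], [-3.14, 3.14]. Speed limits (rad/s): [2.57, 2.57, 3.14, 3.14, 3.14, 3.14].

INTERFACE

Orientations are given as a rotation vector (axis times angle).
In Python, from station import ctrl, imaging gives the robot as it stands.
- The arm moves only by the tool play_rows, never from a script. Its argument "series" is a list of rows, each a list of 3 entries, a list of its own where there are three numbers: the opening, from 0 (shut) to 1 (fully open), then the shift along the tool's x, y, z each as a share of 0.05 m, from -1 to 1, then the turn, a rotation vector about the tool's x, y, z each as a share of 8 degrees, from -1 to 1. In form: [[grip, [dx, dy, dz], [ax, ay, az]], ...]. A call has 1 to 8 rows; each row shifts and turns the commanded pose from where the row before left it, along the tool's axes as they then stand; what a row does not reach is not made up. A row lasts 1/8 s, in which the tool goes at most 62.5 mm and 10.7 degrees, less where a joint would pass 70% of its speed; a pose out of reach is approached as far as the arm can. A call with a number of a shift or a turn outside -1 to 1 is refused whole. A call with a gripper value outside its range is refused whole. The fingers move at their own pace and stop on an object; "force" is the grip in N (left out, the last holds). Time passes only in rows, so rows that do not move let the fingers close. It gives the time, the measured TCP pose, the force, the opening and the grip force at its end, in the units of the state.
- ctrl.get_obs(): the state, without advancing time (a new reading comes with each control period).
- imaging.get_image(name): name is "scene" or "side" or "wrist"; returns a dict with "color" (400x640x3 uint8, blue, green, red), "fx", "fy", "cx", "cy" (pixels), "D" ([k1, k2, p1, p2, k3] as OpenCV has them; the pictures are not rectified), "extrinsics" (4x4, takes a point from world to camera coordinates); the wrist camera has in their place "hand_eye" (4x4, takes a point from camera to tool coordinates, whose origin is the TCP and whose axes are the flange's). Camera axes: x right, y down, z forward; pixel columns grow to the right and rows downward; lengths in m; the calibration is good to about 2 mm. A picture is of the moment at which its call begins: read the wrist's pose just before it. There is no depth.
- ctrl.finish_job(): hands the job in; it is judged then, once.
The state is a dict: "t": time; "q": joint angles; "dq": joint speeds; "effort": joint torques, N m; "tool_pos": TCP position; "tool_rot": TCP orientation; "contact_force": force on the tool from outside, world axes, zero at the start; "wrist_torque": the same for the moment, N m; "opening": finger opening in m; "grip_force": force on a finger pad.
Only numpy, scipy, OpenCV 4.12 (cv2) and the standard library are available. Lean on these libraries where they do the work, as an engineer would, in place of code of your own. Each camera call takes 0.05 s, during which the arm holds its last target. There are 200 camera calls.

TASK

The loaded toaster was left askew at the front of the worktop. Without lifting or tipping it, walk it back by pushing at its front corners, whichever lags behind, into its bay between the two flanges of the steel riser, until its back end rests flat against the riser's front. Only then start it: press its lever fully down so that the bread goes in, and leave the things standing around where they are.

Things in the scene. Friction and masses are not known exactly. Their poses are not given: they have to be found in the camera images.
- toaster: Loose two-slot toaster, bread in it, 0.75 to 1 kg, 279 (x) x 158 (y) x 183 (z) mm. Origin on the worktop under its middle, z up. Its narrow front end (lever, dial) faces its own -x. Flat upright faces from z = 10 to 160: front end x = -120, back end x = +143, sides y = +-78. Feet span x = -89 to 112, friction about 0.6: pushed high up it may tip. A dial, 30 mm wide, juts 15 mm from the front end at y = +34, z = 58.
- front_left (a point): Toaster's front upright edge at its own +y side (on the left as seen from the robot), 100 mm above the worktop: x = -120, y = +78, z = 100 in the toaster's frame; its axes are the toaster's.
- front_right (a point): Toaster's front upright edge at its own -y side, 100 mm above the worktop: x = -120, y = -78, z = 100 in the toaster's frame.
- back_left (a point): Toaster's back upright edge at its own +y side, 60 mm above the worktop: x = +143, y = +78, z = 60 in the toaster's frame.
- back_right (a point): Toaster's back upright edge at its own -y side, 60 mm above the worktop: x = +143, y = -78, z = 60 in the toaster's frame.
- lever_top (a point): Middle of the top of the toaster's black lever tab, 32 mm wide in y and jutting out from the front end from x = -124 to -140; with the lever up it is at x = -132, y = 0, z = 164 in the toaster's frame and it sinks with the lever. Directly above the tab all is free.
- toaster_lever (a joint): Toaster lever, m: 0 = up (starts there within 0.006), 0.062 = fully down, straight down. Takes about 3 N and stays where it is left. Two slices of bread in the slots (toaster x = -40 to +76) ride on it: their tops are at z = 216 with the lever up.
- riser: Fixed steel worktop riser behind the toaster, 330 (y) x 100 (x) x 120 (z) mm, jars fixed on top. Origin on the worktop in the middle of its flat upright front, z up, x pointing into it, away from the robot: the front lies at x = 0. Two flanges, 6 mm thick, 62 mm high, stand out 28 mm from the front; the clear bay between them runs from y = -150 to +150.
- plate: White plate, 170 mm diameter, 18 mm high, left of the toaster. Origin under its centre. Bystander.
- mug: Red mug with handle, 84 mm diameter, 116 mm over the handle, 96 mm high, right of the toaster, before the tall cabinet that closes the worktop on the right. Origin underneath. Bystander.
- tin: Food tin, 75 mm diameter, 58 mm high, left of the toaster. Origin under its centre. Bystander.
- spoon: Teaspoon, 134 mm long, left of the plate. Bystander.
- salt: Salt shaker, 44 mm diameter, 90 mm high, right of the toaster. Origin under its centre. Bystander.

How it is judged:
By the outcome, as a careful person would: the job done as asked, in the order asked, and still so for the second after the job is handed in, with the robot touching nothing.
It also fails if it takes over 48 s, if anything falls off the work surface, if the arm or the gripper's body presses on something with over 40 N, if the wrist force passes 120 N, or if a joint passes its speed limit or range.

## Working session

There is one attempt and no reset: what is moved stays moved. The work goes in short steps, Python scripts to look and compute and a tool call to move; the robot and the scene stay as the last step left them, time stands still between calls to the robot, and variables do not carry over. Pictures are saved under pics/ and viewed, at most 10 in all, crops included, and the job is handed in when it is done.

Besides the shell and the picture viewer there is one more tool, called after "Emit:" as name(argument=value, ...), one argument or row to a line, values as JSON. play_rows: Moves the arm, as the interface text tells. Shift numbers are shares of 0.05 m and turn numbers shares of 8 degrees, none past 1 either way. Its arguments: {"type":"object","properties":{"series":{"type":"array"},"force":{"type":"number"}},"required":["series"]}

```bash
mkdir -p pics
cat > h.py <<'E'
import numpy as np, cv2
from station import ctrl, imaging
from scipy.spatial.transform import Rotation as R
def snap(n):
    o=ctrl.get_obs(); im=imaging.get_image(n); im['obs']=o
    im['K']=np.array([[im['fx'],0,im['cx']],[0,im['fy'],im['cy']],[0,0,1.]])
    if 'extrinsics' in im: E=np.array(im['extrinsics'])
    else:
        T=np.eye(4);T[:3,:3]=R.from_rotvec(o['tool_rot']).as_matrix();T[:3,3]=o['tool_pos']
        E=np.linalg.inv(T@np.array(im['hand_eye']))
    im['E']=E; return im
def plane(im,uv,z):
    uv=np.array(uv,float).reshape(-1,1,2)
    n=cv2.undistortPoints(uv,im['K'],np.array(im['D'],float))[:,0]
    E=im['E'];c=-E[:3,:3].T@E[:3,3]
    d=np.c_[n,np.ones(len(n))]@E[:3,:3]
    z=np.broadcast_to(z,len(n))
    return c+d*((z-c[2])/d[:,2])[:,None]
def proj(im,P):
    E=im['E'];return cv2.projectPoints(np.array(P,float).reshape(-1,1,3),cv2.Rodrigues(E[:3,:3])[0],E[:3,3],im['K'],np.array(im['D'],float))[0][:,0]
def show():
    o=ctrl.get_obs()
    for k in ('t','tool_pos','tool_rot','contact_force','opening','q'): print(k,np.round(o[k],3))
E
python3 - <<'E'
from h import *
show()
for n in('scene','side'):
    im=snap(n);cv2.imwrite(f'pics/{n}0.png',im['color']);print(n,np.round(-im['E'][:3,:3].T@im['E'][:3,3],3),np.round(im['E'][2,:3],2))
E
```

```text
t 0.0
tool_pos [0.155 0.605 0.23 ]
tool_rot [-3.940e-01 -3.116e+00  3.000e-03]
contact_force [ 0.105 -0.811  0.515]
opening 0.085
q [ 1.2    0.053  1.614 -0.     1.476 -0.119]
scene [-0.238 -0.594  0.757] [ 0.69  0.49 -0.52]
side [0.026 0.333 1.087] [ 0.5  -0.27 -0.82]
```

View pics/scene0.png

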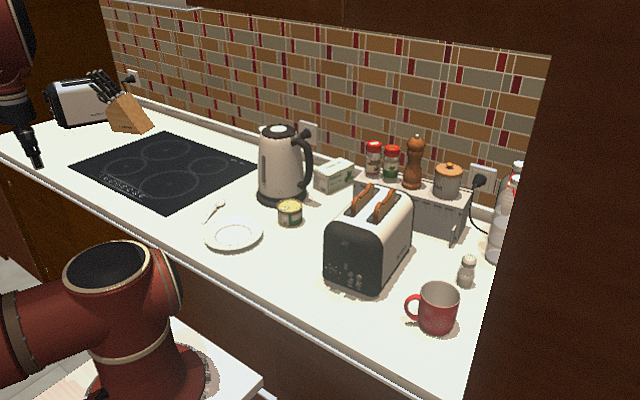

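View pics/side0.png

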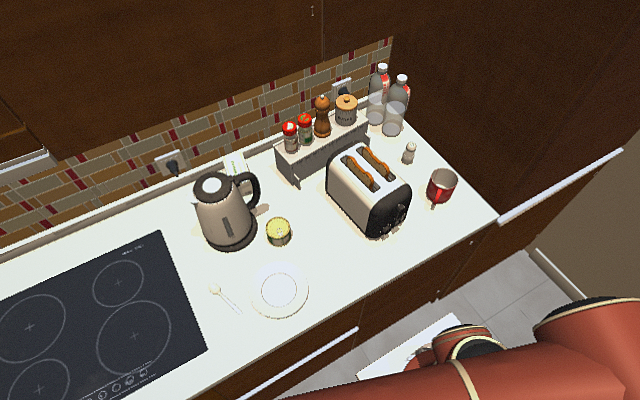

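The scene view shows the toaster at about (368,240), with the riser behind it at (430,205), the mug at (438,308) and the salt at (466,270). In the side view the toaster is at (370,188) and the riser front at (325,155). I'll enlarge both for corners.

Run:
```python
import cv2
a=cv2.imread('pics/scene0.png')[150:345,300:500];cv2.imwrite('pics/sc.png',cv2.resize(a,None,fx=3,fy=3,interpolation=2))
a=cv2.imread('pics/side0.png')[90:250,260:470];cv2.imwrite('pics/sd.png',cv2.resize(a,None,fx=3.5,fy=3.5,interpolation=2))
```

```text
(no output)
```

View pics/sc.png

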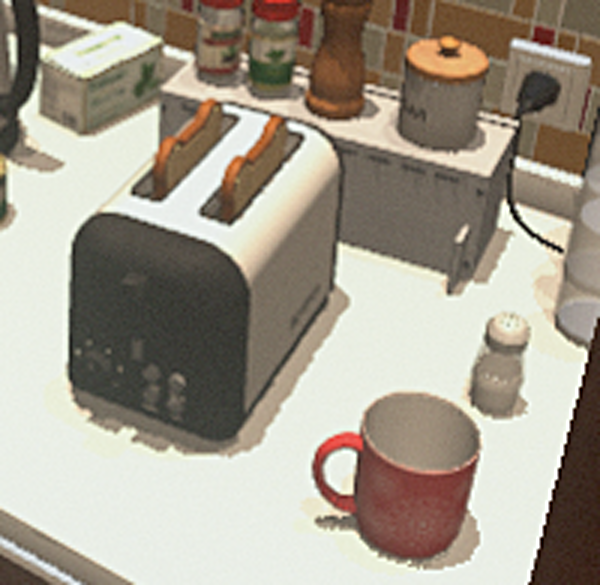

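View pics/sd.png

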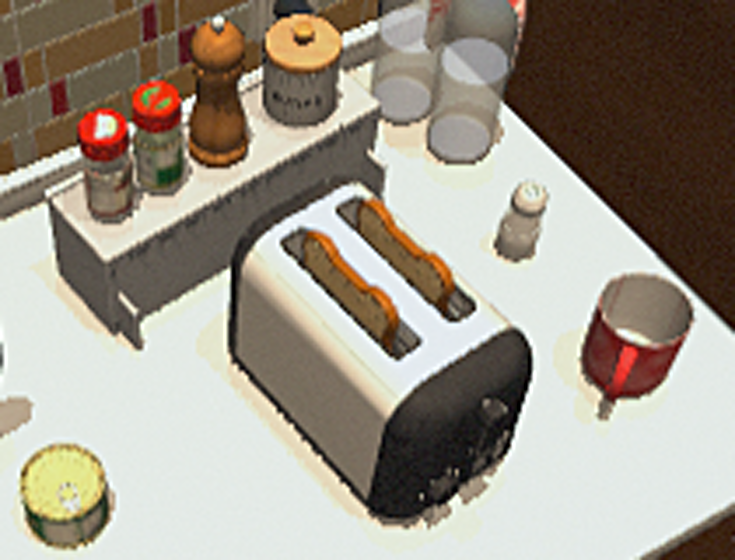

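In the scene crop, the toaster's front bottom corners are at full-image pixels (324,282) and (379,296), and its back-right is at (410,247). In the side view, front-left is at (368,237) and back-left at (326,193). The riser's top front edge runs (354,182)–(466,209) in the scene view and (291,164)–(369,119) in the side view.

Run:
```python
from h import *
s=snap('scene');d=snap('side')
def c(im,off,f,pts,z,lab):
    print(lab);print(np.round(plane(im,np.array(pts)/f+np.array(off),z),3))
c(s,(300,150),3,[(72,395),(238,437),(330,292)],.01,'scene toaster FL FR BR')
c(d,(260,90),3.5,[(378,515),(232,360),(510,450)],.01,'side FL BL FR')
c(s,(300,150),3,[(162,95),(497,178)],.12,'scene riser top L R');c(s,(300,150),3,[(452,290)],0,'flangeR tip')
c(d,(260,90),3.5,[(110,258),(380,103)],.12,'side riser top L R');c(d,(260,90),3.5,[(140,345)],0,'flangeL tip')
c(s,(300,150),3,[(418,550),(500,415)],0,'mug base front, salt');c(s,(300,150),3,[(320,470)],.05,'mug handle')
c(d,(260,90),3.5,[(64,465)],.058,'tin top')
c(d,(0,0),1,[(280,290)],.018,'plate')
```

```text
scene toaster FL FR BR
[[ 0.433 -0.103  0.01 ]
 [ 0.471 -0.239  0.01 ]
 [ 0.684 -0.212  0.01 ]]
side FL BL FR
[[ 0.451 -0.085  0.01 ]
 [ 0.66  -0.059  0.01 ]
 [ 0.446 -0.226  0.01 ]]
scene riser top L R
[[ 0.736  0.009  0.12 ]
 [ 0.785 -0.313  0.12 ]]
flangeR tip
[[ 0.766 -0.298  0.   ]]
side riser top L R
[[ 0.747  0.018  0.12 ]
 [ 0.785 -0.302  0.12 ]]
flangeL tip
[[0.726 0.005 0.   ]]
mug base front, salt
[[ 0.456 -0.399  0.   ]
 [ 0.629 -0.396  0.   ]]
mug handle
[[ 0.438 -0.324  0.05 ]]
tin top
[[0.61  0.141 0.058]]
plate
[[0.434 0.229 0.018]]
```

```bash
cat >> h.py <<'E'
def target(p,psi,th):
    "tool: fingers lean forward by th (deg) along heading psi (rad)"
    f=np.array([np.cos(psi),np.sin(psi),0]);t=np.radians(th)
    z=f*np.sin(t)-np.array([0,0,np.cos(t)]);y=np.array([-f[1],f[0],0]);return np.array(p),np.c_[np.cross(y,z),y,z]
def rows(p,psi=None,th=None,Rc=None,pc=None):
    "needed tool-frame shift (in 0.05m) first, then turn (in 8deg) afterwards"
    o=ctrl.get_obs();Rc=R.from_rotvec(o['tool_rot']).as_matrix() if Rc is None else Rc
    pc=o['tool_pos'] if pc is None else pc
    print('shift',np.round(Rc.T@(np.array(p)-pc)/.05,2),end=' ')
    if psi is not None:
        Rt=target(p,psi,th)[1];print('turn',np.round(np.degrees(R.from_matrix(Rc.T@Rt).as_rotvec())/8,2),end='')
    print()
E
python3 - <<'E'
from h import *
print(np.round(imaging.get_image('wrist')['hand_eye'],3))
rows((.40,.30,.42));rows((.36,-.14,.42),.14,0,pc=np.array([.40,.30,.42]))
E
```

```text
[[ 0.    -0.964 -0.266  0.067]
 [ 1.     0.     0.001  0.001]
 [-0.001 -0.266  0.964 -0.143]
 [ 0.     0.     0.     1.   ]]
shift [-6.25 -4.69 -3.78] 
shift [-1.42 -8.72  0.01] turn [-0.01 -0.   -2.81]
```

Emit:
play_rows(
  series=[
    [0, [-0.78, -0.59, -0.47], [0, 0, 0]],
    [0, [-0.78, -0.59, -0.47], [0, 0, 0]],
    [0, [-0.78, -0.59, -0.47], [0, 0, 0]],
    [0, [-0.78, -0.59, -0.47], [0, 0, 0]],
    [0, [-0.78, -0.59, -0.47], [0, 0, 0]],
    [0, [-0.78, -0.59, -0.47], [0, 0, 0]],
    [0, [-0.78, -0.59, -0.47], [0, 0, 0]],
    [0, [-0.78, -0.59, -0.47], [0, 0, 0]],
  ],
)

```text
t: 1.25
tool_pos: [0.3997, 0.2976, 0.4201]
tool_rot: [0.394, 3.116, 0.0]
contact_force: [0.8, 0.4, -0.2]
opening: 0.0004
grip_force: 0.0
```

Emit:
play_rows(
  series=[
    [0, [-0.14, -0.87, 0], [0, 0, 0]],
    [0, [-0.14, -0.87, 0], [0, 0, 0]],
    [0, [-0.14, -0.87, 0], [0, 0, 0]],
    [0, [-0.14, -0.87, 0], [0, 0, 0]],
    [0, [-0.14, -0.87, 0], [0, 0, 0]],
    [0, [-0.14, -0.87, 0], [0, 0, 0]],
    [0, [-0.14, -0.87, 0], [0, 0, 0]],
    [0, [-0.14, -0.87, 0], [0, 0, 0]],
  ],
)

```text
t: 2.25
tool_pos: [0.3661, -0.0533, 0.4194]
tool_rot: [0.394, 3.116, -0.0]
contact_force: [1.2, -1.2, 0.3]
opening: 0.0003
grip_force: 0.0
```

Emit:
play_rows(
  series=[
    [0, [-0.14, -0.87, 0], [0, 0, 0]],
    [0, [-0.14, -0.87, 0], [0, 0, 0]],
    [0, [0, 0, 0], [0, 0, -0.93]],
    [0, [0, 0, 0], [0, 0, -0.93]],
    [0, [0, 0, 0], [0, 0, -0.93]],
    [0, [0, 0, 0], [0, 0, 0]],
  ],
)

```text
t: 3.0
tool_pos: [0.3584, -0.1397, 0.4193]
tool_rot: [0.214, -3.134, 0.0]
contact_force: [-0.1, -0.3, -0.1]
opening: -0.0
grip_force: 0.0
```

Run:
```python
from h import *
show();im=snap('wrist');cv2.imwrite('pics/w1.png',im['color'])
```

```text
t 3.0
tool_pos [ 0.358 -0.14   0.419]
tool_rot [ 0.214 -3.134  0.   ]
contact_force [-0.075 -0.342 -0.105]
opening -0.0
q [-0.566 -0.573  1.822 -0.     1.893 -2.273]
```

View pics/w1.png

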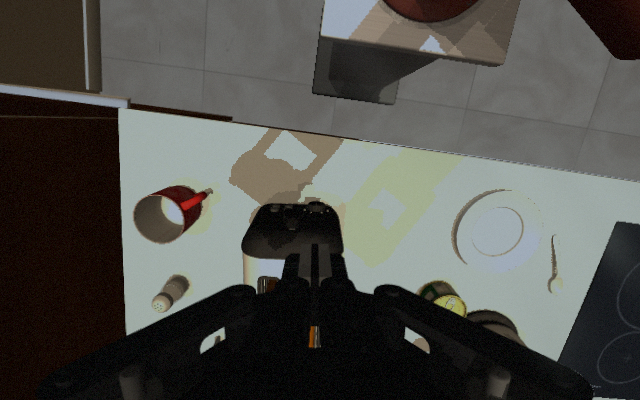

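The wrist view is inverted, with the robot side at the top. The toaster's dark front end runs from (258,205) to (335,205) at its base and about (243,250) to (342,250) at its top edge. I'll enlarge it.

Run:
```python
import cv2,numpy as np
a=cv2.imread('pics/w1.png')[185:305,220:370].astype(float)
a=(255*(a/255)**.5).astype('uint8');cv2.imwrite('pics/w1c.png',cv2.resize(a,None,fx=5,fy=5,interpolation=2))
```

```text
(no output)
```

View pics/w1c.png

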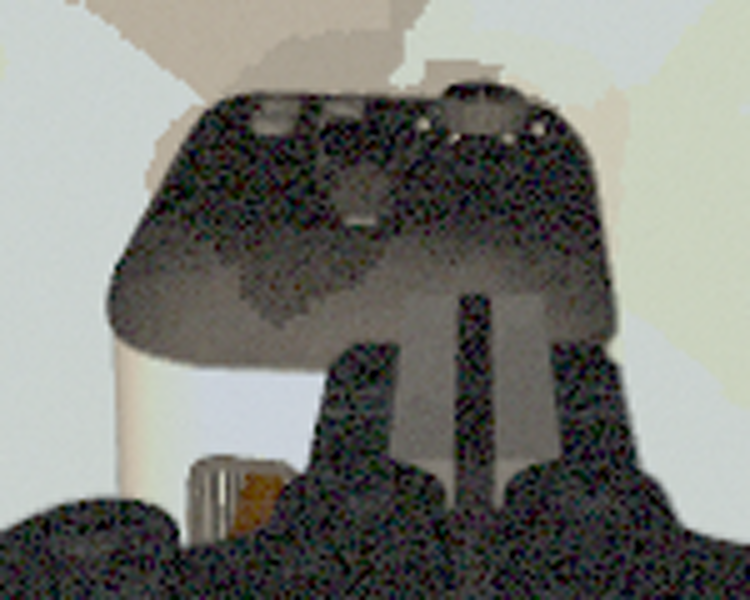

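Run:
```python
from h import *
im=snap('wrist')
P=lambda pts,z:print(np.round(plane(im,np.array(pts)/5+np.array([220,185]),z),4))
P([(230,93),(430,97),(540,102)],.01);P([(357,185),(357,200),(357,215)],.164);P([(110,300),(612,310)],.13);P([(117,440)],.14)
s=snap('scene')
# candidate check: project toaster model corners
for yaw in (0.1,.16,.22):
    pass
```

```text
[[ 0.4478 -0.2174  0.01  ]
 [ 0.4393 -0.1431  0.01  ]
 [ 0.4356 -0.102   0.01  ]]
[[ 0.4256 -0.161   0.164 ]
 [ 0.4299 -0.1605  0.164 ]
 [ 0.4343 -0.16    0.164 ]]
[[ 0.4838 -0.2324  0.13  ]
 [ 0.4663 -0.0806  0.13  ]]
[[ 0.525  -0.2251  0.14  ]]
```

Reading the crop, the front base edge is straight from (266,204) to (328,205) in full-image pixels, which gives a toaster yaw of about 0.11. The riser yaw is about 0.135 and the gap about 56 mm. I'll tilt the tool 30° and go to the front-right corner.

Run:
```python
from h import *
o=ctrl.get_obs();rows(o['tool_pos'],.135,30)
Rt=target((0,0,0),.135,30)[1]
rows((.40,-.225,.09),Rc=Rt)
```

```text
shift [0. 0. 0.] turn [ 0.   -3.75  0.01]
shift [ 2.78 -1.8   6.  ]
```

Emit:
play_rows(
  series=[
    [0, [0, 0, 0], [0, -0.94, 0]],
    [0, [0, 0, 0], [0, -0.94, 0]],
    [0, [0, 0, 0], [0, -0.94, 0]],
    [0, [0, 0, 0], [0, -0.93, 0]],
    [0, [0.7, -0.45, 0.5], [0, 0, 0]],
    [0, [0.7, -0.45, 0.5], [0, 0, 0]],
    [0, [0.7, -0.45, 0.5], [0, 0, 0]],
    [0, [0.68, -0.45, 0.5], [0, 0, 0]],
  ],
)

```text
t: 4.15
tool_pos: [0.3004, -0.2393, 0.2621]
tool_rot: [-0.178, 2.613, 0.047]
contact_force: [0.4, -0.0, -0.5]
opening: 0.0
grip_force: 0.0
```

Emit:
play_rows(
  series=[
    [0, [0, 0, 0.8], [0, 0, 0]],
    [0, [0, 0, 0.8], [0, 0, 0]],
    [0, [0, 0, 0.8], [0, 0, 0]],
    [0, [0, 0, 0.8], [0, 0, 0]],
    [0, [0, 0, 0.8], [0, 0, 0]],
    [0, [0, 0, 0], [0, 0, 0]],
  ],
)

```text
t: 4.9
tool_pos: [0.3992, -0.2221, 0.0864]
tool_rot: [-0.18, 2.617, 0.058]
contact_force: [0.5, 0.9, 0.3]
opening: 0.0002
grip_force: 0.0
```

Run:
```python
from h import *
show();im=snap('side');cv2.imwrite('pics/s2.png',cv2.resize(im['color'][80:300,220:500],None,fx=2.7,fy=2.7,interpolation=2))
```

```text
t 4.9
tool_pos [ 0.399 -0.222  0.086]
tool_rot [-0.18   2.617  0.058]
contact_force [0.483 0.89  0.308]
opening 0.0
q [-0.957 -0.48   2.379  0.535  1.06  -2.889]
```

View pics/s2.png

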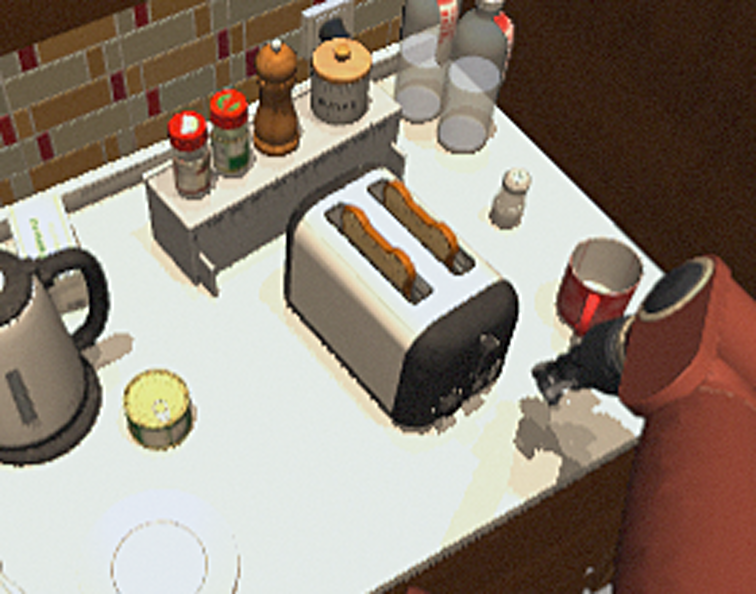

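The view shows the closed fingertips at crop (550,380), ahead of the front-right corner. The mug is clear beyond the wrist at (600,285).

Emit:
play_rows(
  series=[
    [0, [-0.52, 0, 0.3], [0, 0, 0]],
    [0, [-0.17, 0, 0.1], [0, 0, 0]],
    [0, [-0.17, 0, 0.1], [0, 0, 0]],
    [0, [-0.09, 0, 0.05], [0, 0, 0]],
    [0, [0, 0, 0], [0, 0, 0]],
  ],
)

```text
t: 5.58
tool_pos: [0.4547, -0.2176, 0.0908]
tool_rot: [-0.18, 2.612, 0.048]
contact_force: [-0.4, 0.0, 0.2]
opening: 0.0001
grip_force: 0.0
```

Emit:
play_rows(
  series=[
    [0, [-0.09, 0, 0.05], [0, 0, 0]],
    [0, [-0.09, 0, 0.05], [0, 0, 0]],
  ],
)

```text
t: 5.82
tool_pos: [0.4646, -0.2163, 0.0903]
tool_rot: [-0.18, 2.613, 0.047]
contact_force: [-4.9, -2.2, 2.8]
opening: 0.0001
grip_force: 2.4
```

Run:
```python
from h import *
im=snap('scene');b=snap('side')
s=cv2.resize(im['color'][150:345,300:500],(400,390),interpolation=2);d=cv2.resize(b['color'][90:285,280:480],(400,390),interpolation=2)
cv2.imwrite('pics/s3.png',np.hstack([s,d]))
```

```text
(no output)
```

View pics/s3.png

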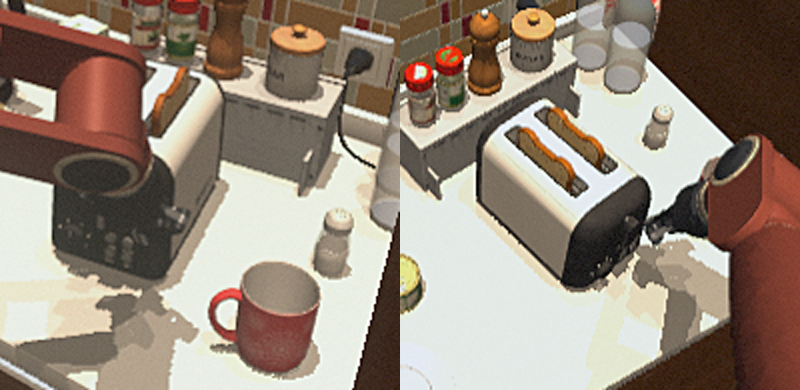

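The fingertips now touch the front-right corner (scene half (175,215), side half (655,232)). The measured force there is 5 N. I'll continue pushing.

Emit:
play_rows(
  series=[
    [0, [-0.09, 0, 0.05], [0, 0, 0]],
    [0, [-0.09, 0, 0.05], [0, 0, 0]],
    [0, [0, 0, 0], [0, 0, 0]],
    [0, [0.5, 0, -0.29], [0, 0, 0]],
    [0, [0.26, 0.25, -0.15], [0, 0, 0]],
    [0, [0, 1, 0], [0, 0, 0]],
    [0, [0, 1, 0], [0, 0, 0]],
    [0, [0, 0.3, 0], [0, 0, 0]],
  ],
)

```text
t: 6.92
tool_pos: [0.4134, -0.0915, 0.0896]
tool_rot: [-0.183, 2.612, 0.051]
contact_force: [0.3, -1.0, -0.5]
opening: 0.0003
grip_force: 0.0
```

Emit:
play_rows(
  series=[
    [0, [-0.52, 0, 0.3], [0, 0, 0]],
    [0, [-0.09, 0, 0.05], [0, 0, 0]],
    [0, [-0.09, 0, 0.05], [0, 0, 0]],
    [0, [0, 0, 0], [0, 0, 0]],
  ],
)

```text
t: 7.42
tool_pos: [0.4535, -0.0886, 0.0899]
tool_rot: [-0.18, 2.614, 0.05]
contact_force: [0.1, 0.6, 0.2]
opening: -0.0001
grip_force: 0.1
```

Emit:
play_rows(
  series=[
    [0, [-0.09, 0, 0.05], [0, 0, 0]],
    [0, [-0.05, 0, 0.03], [0, 0, 0]],
  ],
)

```text
t: 7.68
tool_pos: [0.4614, -0.0874, 0.0899]
tool_rot: [-0.18, 2.614, 0.049]
contact_force: [-4.1, 0.7, 0.7]
opening: 0.0002
grip_force: 1.9
```

Emit:
play_rows(
  series=[
    [0, [-0.09, 0, 0.05], [0, 0, 0]],
    [0, [-0.09, 0, 0.05], [0, 0, 0]],
    [0, [0, 0, 0], [0, 0, 0]],
    [0, [0.5, 0, -0.29], [0, 0, 0]],
    [0, [0.3, -0.25, -0.17], [0, 0, 0]],
    [0, [0, -1, 0], [0, 0, 0]],
    [0, [0, -1, 0], [0, 0, 0]],
    [0, [0, -0.25, 0], [0, 0, 0]],
  ],
)

```text
t: 8.68
tool_pos: [0.4446, -0.22, 0.0924]
tool_rot: [-0.176, 2.611, 0.043]
contact_force: [1.0, 0.5, 0.5]
opening: 0.0001
grip_force: 0.0
```

Emit:
play_rows(
  series=[
    [0, [-0.5, 0, 0.29], [0, 0, 0]],
    [0, [-0.09, 0, 0.05], [0, 0, 0]],
    [0, [-0.09, 0, 0.05], [0, 0, 0]],
  ],
)

```text
t: 9.05
tool_pos: [0.4824, -0.2102, 0.0907]
tool_rot: [-0.182, 2.613, 0.049]
contact_force: [-0.1, 0.5, -0.5]
opening: 0.0002
grip_force: 0.0
```

Emit:
play_rows(
  series=[
    [0, [-0.09, 0, 0.05], [0, 0, 0]],
    [0, [-0.05, 0, 0.03], [0, 0, 0]],
  ],
)

```text
t: 9.3
tool_pos: [0.4902, -0.2096, 0.0908]
tool_rot: [-0.181, 2.613, 0.048]
contact_force: [-4.7, -0.9, 3.4]
opening: 0.0
grip_force: 2.6
```

Emit:
play_rows(
  series=[
    [0, [-0.09, 0, 0.05], [0, 0, 0]],
    [0, [-0.05, 0, 0.03], [0, 0, 0]],
  ],
)

```text
t: 9.55
tool_pos: [0.4982, -0.209, 0.0908]
tool_rot: [-0.18, 2.613, 0.047]
contact_force: [-4.0, -0.5, 2.0]
opening: -0.0
grip_force: 2.3
```

Run:
```python
from h import *
b=snap('side')
cv2.imwrite('pics/s4.png',cv2.resize(b['color'][100:250,290:430],None,fx=4,fy=4,interpolation=2))
```

```text
(no output)
```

View pics/s4.png

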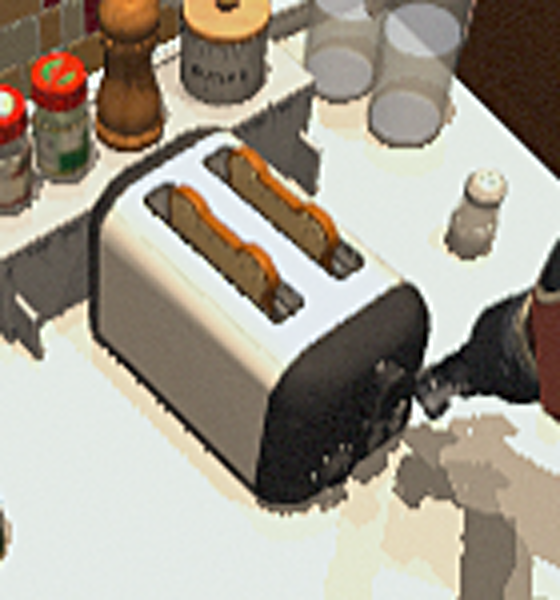

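The toaster is about to meet the riser. Its back-left base is at crop (100,345) and the left flange tip at (40,355), so it is well inside the bay. Left corner next.

Emit:
play_rows(
  series=[
    [0, [0, 0, 0], [0, 0, 0]],
    [0, [0.5, 0, -0.29], [0, 0, 0]],
    [0, [0.3, 0.25, -0.17], [0, 0, 0]],
    [0, [0, 1, 0], [0, 0, 0]],
    [0, [0, 1, 0], [0, 0, 0]],
    [0, [0, 0.25, 0], [0, 0, 0]],
    [0, [-0.26, 0, 0.15], [0, 0, 0]],
    [0, [-0.26, 0, 0.15], [0, 0, 0]],
  ],
)

```text
t: 10.6
tool_pos: [0.4657, -0.0863, 0.091]
tool_rot: [-0.181, 2.611, 0.049]
contact_force: [-0.6, -0.7, -0.3]
opening: -0.0001
grip_force: 0.0
```

Emit:
play_rows(
  series=[
    [0, [-0.09, 0, 0.05], [0, 0, 0]],
    [0, [-0.09, 0, 0.05], [0, 0, 0]],
  ],
)

```text
t: 10.85
tool_pos: [0.4754, -0.0855, 0.0907]
tool_rot: [-0.18, 2.613, 0.049]
contact_force: [-0.2, -0.3, 0.1]
opening: -0.0001
grip_force: 0.0
```

Emit:
play_rows(
  series=[
    [0, [-0.09, 0, 0.05], [0, 0, 0]],
    [0, [-0.09, 0, 0.05], [0, 0, 0]],
  ],
)

```text
t: 11.1
tool_pos: [0.4851, -0.0839, 0.0906]
tool_rot: [-0.181, 2.614, 0.05]
contact_force: [-5.4, 1.5, 2.0]
opening: -0.0001
grip_force: 2.3
```

Emit:
play_rows(
  series=[
    [0, [-0.07, 0, 0.04], [0, 0, 0]],
    [0, [-0.07, 0, 0.04], [0, 0, 0]],
  ],
)

```text
t: 11.35
tool_pos: [0.4909, -0.0817, 0.0891]
tool_rot: [-0.185, 2.621, 0.054]
contact_force: [-44.6, -1.5, 29.5]
opening: -0.0001
grip_force: 22.5
```

The force jumped, so the left side has met the riser. I'll back off and probe the right corner gently.

Emit:
play_rows(
  series=[
    [0, [0.3, 0, -0.17], [0, 0, 0]],
    [0, [0.5, 0, -0.29], [0, 0, 0]],
    [0, [0, -0.4, 0], [0, 0, 0]],
    [0, [0, -1, 0], [0, 0, 0]],
    [0, [0, -1, 0], [0, 0, 0]],
    [0, [-0.26, 0, 0.15], [0, 0, 0]],
    [0, [-0.26, 0, 0.15], [0, 0, 0]],
  ],
)

```text
t: 12.22
tool_pos: [0.4947, -0.204, 0.0908]
tool_rot: [-0.179, 2.613, 0.049]
contact_force: [-0.8, 0.9, -0.6]
opening: -0.0001
grip_force: 0.0
```

Emit:
play_rows(
  series=[
    [0, [-0.07, 0, 0.04], [0, 0, 0]],
    [0, [-0.07, 0, 0.04], [0, 0, 0]],
  ],
)

```text
t: 12.48
tool_pos: [0.5023, -0.2016, 0.0908]
tool_rot: [-0.183, 2.613, 0.049]
contact_force: [0.2, 0.3, 0.6]
opening: 0.0002
grip_force: 0.0
```

Emit:
play_rows(
  series=[
    [0, [-0.07, 0, 0.04], [0, 0, 0]],
    [0, [0, 0, 0], [0, 0, 0]],
  ],
)

```text
t: 12.72
tool_pos: [0.5043, -0.2017, 0.0906]
tool_rot: [-0.185, 2.617, 0.05]
contact_force: [-18.4, -0.1, 10.8]
opening: 0.0
grip_force: 9.0
```

Emit:
play_rows(
  series=[
    [0, [-0.04, 0, 0.02], [0, 0, 0]],
    [0, [0, 0, 0], [0, 0, 0]],
  ],
)

```text
t: 12.98
tool_pos: [0.5046, -0.2017, 0.0905]
tool_rot: [-0.188, 2.622, 0.051]
contact_force: [-37.0, 1.3, 23.0]
opening: -0.0001
grip_force: 18.7
```

Emit:
play_rows(
  series=[
    [0, [-0.04, 0, 0.02], [0, 0, 0]],
    [0, [0, 0, 0], [0, 0, 0]],
  ],
)

```text
t: 13.22
tool_pos: [0.5049, -0.2017, 0.0904]
tool_rot: [-0.192, 2.627, 0.051]
contact_force: [-57.5, 0.2, 36.0]
opening: -0.0003
grip_force: 28.9
```

Emit:
play_rows(
  series=[
    [0, [0.3, 0, -0.17], [0, 0, 0]],
    [0, [0.5, 0, -0.29], [0, 0, 0]],
    [0, [0, 0.4, 0], [0, 0, 0]],
    [0, [0, 1, 0], [0, 0, 0]],
    [0, [0, 1, 0], [0, 0, 0]],
    [0, [-0.26, 0, 0.15], [0, 0, 0]],
    [0, [-0.26, 0, 0.15], [0, 0, 0]],
    [0, [0, 0, 0], [0, 0, 0]],
  ],
)

```text
t: 14.22
tool_pos: [0.4783, -0.0846, 0.0916]
tool_rot: [-0.183, 2.612, 0.049]
contact_force: [-0.4, 0.6, -0.1]
opening: 0.0003
grip_force: 0.0
```

Emit:
play_rows(
  series=[
    [0, [-0.09, 0, 0.05], [0, 0, 0]],
    [0, [0, 0, 0], [0, 0, 0]],
  ],
)

```text
t: 14.48
tool_pos: [0.483, -0.0847, 0.0913]
tool_rot: [-0.18, 2.613, 0.048]
contact_force: [0.3, -0.4, -0.3]
opening: -0.0001
grip_force: 0.0
```

Emit:
play_rows(
  series=[
    [0, [-0.04, 0, 0.02], [0, 0, 0]],
    [0, [0, 0, 0], [0, 0, 0]],
  ],
)

```text
t: 14.72
tool_pos: [0.4853, -0.0844, 0.0915]
tool_rot: [-0.18, 2.613, 0.048]
contact_force: [0.5, 0.3, 0.2]
opening: 0.0
grip_force: 0.0
```

Emit:
play_rows(
  series=[
    [0, [-0.05, 0, 0.03], [0, 0, 0]],
    [0, [0, 0, 0], [0, 0, 0]],
  ],
)

```text
t: 14.98
tool_pos: [0.4883, -0.0839, 0.0915]
tool_rot: [-0.18, 2.613, 0.048]
contact_force: [-0.4, -0.3, -0.1]
opening: -0.0002
grip_force: 0.0
```

Emit:
play_rows(
  series=[
    [0, [-0.04, 0, 0.02], [0, 0, 0]],
    [0, [0, 0, 0], [0, 0, 0]],
  ],
)

```text
t: 15.22
tool_pos: [0.4903, -0.0835, 0.0914]
tool_rot: [-0.181, 2.613, 0.049]
contact_force: [-1.1, 0.2, -0.1]
opening: 0.0
grip_force: 0.7
```

Emit:
play_rows(
  series=[
    [0, [-0.04, 0, 0.02], [0, 0, 0]],
    [0, [0, 0, 0], [0, 0, 0]],
  ],
)

```text
t: 15.48
tool_pos: [0.4909, -0.0834, 0.0912]
tool_rot: [-0.184, 2.618, 0.049]
contact_force: [-22.4, -2.1, 13.3]
opening: 0.0001
grip_force: 11.6
```

Run:
```python
from h import *
show();b=snap('side');cv2.imwrite('pics/s5.png',b['color'])
```

```text
t 15.475
tool_pos [ 0.491 -0.083  0.091]
tool_rot [-0.184  2.618  0.049]
contact_force [-22.367  -2.12   13.339]
opening 0.0
q [-0.485 -0.449  2.349  0.396  0.849 -2.401]
```

Emit:
play_rows(
  series=[
    [0, [0.52, 0, -0.3], [0, 0, 0]],
    [0, [0.52, 0, -0.3], [0, 0, 0]],
    [0, [0.52, 0, -0.3], [0, 0, 0]],
    [0, [-0.4, 0, -0.69], [0, 0, 0]],
    [0, [-0.4, 0, -0.69], [0, 0, 0]],
    [0, [-0.4, 0, -0.69], [0, 0, 0]],
    [0, [-0.4, 0, -0.69], [0, 0, 0]],
    [0, [0, 0, 0], [0, 0, 0]],
  ],
)

```text
t: 16.52
tool_pos: [0.405, -0.0965, 0.2562]
tool_rot: [-0.182, 2.606, 0.041]
contact_force: [-0.2, -0.4, -0.4]
opening: 0.0002
grip_force: 0.0
```

Run:
```python
from h import *
show();w=snap('wrist');b=snap('side');cv2.imwrite('pics/w6.png',w['color'])
p=proj(w,[(.496,-.15,.164)])[0];print(p)
g=lambda a:(255*(a/255.)**.55).astype('uint8')
x,y=p.astype(int);c=w['color'][max(0,y-75):y+75,max(0,x-75):x+75]
print(max(0,y-75),max(0,x-75),c.shape)
A=cv2.resize(g(c),(400,400*c.shape[0]//c.shape[1]),interpolation=2)[:400]
A=cv2.copyMakeBorder(A,0,400-A.shape[0],0,0,0)
B=cv2.resize(b['color'][95:235,290:430],(400,400),interpolation=2)
cv2.imwrite('pics/v6.png',np.hstack([A,B]))
```

```text
t 16.525
tool_pos [ 0.405 -0.096  0.256]
tool_rot [-0.182  2.606  0.041]
contact_force [-0.178 -0.402 -0.377]
opening 0.0
q [-0.668 -0.917  2.332  0.379  1.354 -2.39 ]
[242.13946413 226.82831844]
151 167 (150, 150, 3)
```

View pics/v6.png

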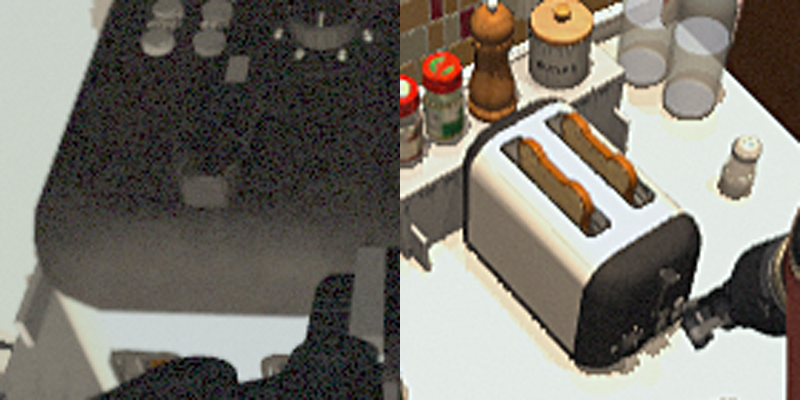

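In the wrist crop the lever tab's light top face is at (183–228, 178–207), so its centre is at full-image pixel (244,223). In the side half the toaster's back lies against the riser, between the flanges.

Run:
```python
from h import *
w=snap('wrist')
f=lambda a,z:np.round(plane(w,np.array(a)/2.6667+np.array([167,151]),z),4)
print(f([(205,192),(183,179),(229,180),(205,207),(205,178)],.162))
R0=w['obs'];psi=.115
# press TCP: lever centre from touch geometry: face point and normal
fv=np.array([np.cos(psi),np.sin(psi)])
c=f([(205,192)],.162)[0][:2]
print('contact L/R along f:',np.array([.4909,-.0834])@fv,np.array([.5046,-.2017])@fv,'lever',c@fv, 'lat',c@np.array([-fv[1],fv[0]]))
```

```text
[[ 0.4842 -0.1463  0.162 ]
 [ 0.4787 -0.1533  0.162 ]
 [ 0.4771 -0.1384  0.162 ]
 [ 0.4919 -0.1465  0.162 ]
 [ 0.4772 -0.1462  0.162 ]]
contact L/R along f: 0.478087625807817 0.4781226011159513 lever 0.46421431405295027 lat -0.2008940034653818
```

Run:
```python
from h import *
psi=.115;fv=np.array([np.cos(psi),np.sin(psi)]);l=np.array([-fv[1],fv[0]])
xy=.463*fv-.2009*l;print(xy)
o=ctrl.get_obs();rows((*xy,.195),psi,30)
Rc=R.from_rotvec(o['tool_rot']).as_matrix();print(Rc.T@[0,0,-1])
```

```text
[ 0.48299439 -0.1464453 ]
shift [-0.69 -1.23  1.67] turn [ 0.09 -0.01  0.14]
[ 0.49904947 -0.00093598  0.86657299]
```

Emit:
play_rows(
  series=[
    [0, [-0.17, -0.31, 0.42], [0, 0, 0]],
    [0, [-0.17, -0.31, 0.42], [0, 0, 0]],
    [0, [-0.17, -0.31, 0.42], [0, 0, 0]],
    [0, [-0.17, -0.31, 0.42], [0, 0, 0]],
    [0, [0, 0, 0], [0, 0, 0.14]],
    [0, [0, 0, 0], [0, 0, 0]],
  ],
)

```text
t: 17.42
tool_pos: [0.4823, -0.1466, 0.1946]
tool_rot: [-0.154, 2.616, 0.057]
contact_force: [-0.8, -0.0, -0.9]
opening: -0.0001
grip_force: 0.0
```

Emit:
play_rows(
  series=[
    [0, [0.2, 0, 0.35], [0, 0, 0]],
    [0, [0.1, 0, 0.17], [0, 0, 0]],
    [0, [0, 0, 0], [0, 0, 0]],
  ],
)

```text
t: 17.8
tool_pos: [0.4824, -0.1464, 0.1649]
tool_rot: [-0.155, 2.615, 0.056]
contact_force: [-0.2, -0.6, 0.2]
opening: -0.0002
grip_force: 0.0
```

Emit:
play_rows(
  series=[
    [0, [0.05, 0, 0.087], [0, 0, 0]],
    [0, [0.05, 0, 0.087], [0, 0, 0]],
  ],
)

```text
t: 18.05
tool_pos: [0.4835, -0.1472, 0.1564]
tool_rot: [-0.155, 2.613, 0.054]
contact_force: [-0.6, -1.1, 3.0]
opening: -0.0002
grip_force: 1.3
```

Emit:
play_rows(
  series=[
    [0, [0.05, 0, 0.087], [0, 0, 0]],
    [0, [0.05, 0, 0.087], [0, 0, 0]],
  ],
)

```text
t: 18.3
tool_pos: [0.4834, -0.1471, 0.1458]
tool_rot: [-0.155, 2.613, 0.054]
contact_force: [0.1, -1.3, 3.4]
opening: 0.0
grip_force: 1.1
```

Emit:
play_rows(
  series=[
    [0, [0.05, 0, 0.087], [0, 0, 0]],
    [0, [0.05, 0, 0.087], [0, 0, 0]],
    [0, [0.05, 0, 0.087], [0, 0, 0]],
    [0, [0.05, 0, 0.087], [0, 0, 0]],
    [0, [0.05, 0, 0.087], [0, 0, 0]],
    [0, [0.05, 0, 0.087], [0, 0, 0]],
  ],
)

```text
t: 19.05
tool_pos: [0.483, -0.1465, 0.1149]
tool_rot: [-0.155, 2.615, 0.055]
contact_force: [-1.0, -1.3, 3.1]
opening: 0.0001
grip_force: 1.2
```

Emit:
play_rows(
  series=[
    [0, [0.03, 0, 0.052], [0, 0, 0]],
    [0, [0.02, 0, 0.035], [0, 0, 0]],
    [0, [0, 0, 0], [0, 0, 0]],
  ],
)

```text
t: 19.42
tool_pos: [0.4828, -0.1462, 0.1098]
tool_rot: [-0.155, 2.615, 0.056]
contact_force: [-0.9, -0.5, 1.2]
opening: 0.0
grip_force: 0.5
```

Emit:
play_rows(
  series=[
    [0, [0.03, 0, 0.052], [0, 0, 0]],
    [0, [0.02, 0, 0.035], [0, 0, 0]],
  ],
)

```text
t: 19.68
tool_pos: [0.4829, -0.1462, 0.105]
tool_rot: [-0.155, 2.615, 0.055]
contact_force: [-2.1, -1.5, 2.8]
opening: -0.0004
grip_force: 1.5
```

Emit:
play_rows(
  series=[
    [0, [0.02, 0, 0.035], [0, 0, 0]],
    [0, [0, 0, 0], [0, 0, 0]],
  ],
)

```text
t: 19.92
tool_pos: [0.4828, -0.1462, 0.1029]
tool_rot: [-0.155, 2.615, 0.056]
contact_force: [-0.6, -1.1, 0.3]
opening: 0.0002
grip_force: 0.7
```

Emit:
play_rows(
  series=[
    [0, [0.01, 0, 0.0175], [0, 0, 0]],
    [0, [0, 0, 0], [0, 0, 0]],
  ],
)

```text
t: 20.18
tool_pos: [0.4829, -0.1462, 0.1021]
tool_rot: [-0.155, 2.615, 0.055]
contact_force: [-2.2, -0.7, 1.5]
opening: -0.0001
grip_force: 1.2
```

Not at the stop yet, so I'll continue in small steps.

Emit:
play_rows(
  series=[
    [0, [0.02, 0, 0.035], [0, 0, 0]],
    [0, [0, 0, 0], [0, 0, 0]],
  ],
)

```text
t: 20.42
tool_pos: [0.4829, -0.1462, 0.1]
tool_rot: [-0.155, 2.615, 0.055]
contact_force: [-1.0, 0.2, 1.7]
opening: -0.0
grip_force: 1.0
```

Emit:
play_rows(
  series=[
    [0, [0.01, 0, 0.0175], [0, 0, 0]],
    [0, [0, 0, 0], [0, 0, 0]],
  ],
)

```text
t: 20.68
tool_pos: [0.4829, -0.1462, 0.099]
tool_rot: [-0.155, 2.615, 0.055]
contact_force: [-2.8, -0.5, 2.3]
opening: 0.0001
grip_force: 1.3
```

Emit:
play_rows(
  series=[
    [0, [0.01, 0, 0.0175], [0, 0, 0]],
    [0, [0, 0, 0], [0, 0, 0]],
  ],
)

```text
t: 20.92
tool_pos: [0.483, -0.1462, 0.0981]
tool_rot: [-0.155, 2.615, 0.055]
contact_force: [-1.8, 0.0, 2.9]
opening: 0.0
grip_force: 1.5
```

Emit:
play_rows(
  series=[
    [0, [0.01, 0, 0.0175], [0, 0, 0]],
    [0, [0, 0, 0], [0, 0, 0]],
  ],
)

```text
t: 21.18
tool_pos: [0.4832, -0.1463, 0.0978]
tool_rot: [-0.155, 2.614, 0.055]
contact_force: [-6.3, 0.3, 5.8]
opening: -0.0001
grip_force: 4.4
```

Emit:
play_rows(
  series=[
    [0, [0.01, 0, 0.0175], [0, 0, 0]],
    [0, [0, 0, 0], [0, 0, 0]],
  ],
)

```text
t: 21.42
tool_pos: [0.4834, -0.1464, 0.0976]
tool_rot: [-0.156, 2.614, 0.055]
contact_force: [-10.9, 1.1, 11.5]
opening: -0.0001
grip_force: 7.8
```

Emit:
play_rows(
  series=[
    [0, [0.01, 0, 0.0175], [0, 0, 0]],
    [0, [0, 0, 0], [0, 0, 0]],
  ],
)

```text
t: 21.68
tool_pos: [0.4835, -0.1465, 0.0973]
tool_rot: [-0.157, 2.614, 0.055]
contact_force: [-16.5, 2.0, 17.4]
opening: 0.0001
grip_force: 11.4
```

Hard stop at z = 0.098, with full travel. I'll retreat.

Emit:
play_rows(
  series=[
    [0, [-0.05, 0, -0.09], [0, 0, 0]],
    [0, [0, 0, -0.5], [0, 0, 0]],
    [0, [0, 0, -0.9], [0, 0, 0]],
    [0, [0, 0, -0.9], [0, 0, 0]],
    [0, [0, 0, -0.9], [0, 0, 0]],
    [0, [0, 0.9, 0], [0, 0, 0]],
    [0, [0, 0.5, 0], [0, 0, 0]],
    [0, [0, 0, 0], [0, 0, 0]],
  ],
)

```text
t: 22.68
tool_pos: [0.3954, -0.0867, 0.2397]
tool_rot: [-0.158, 2.613, 0.055]
contact_force: [1.1, -0.1, -0.6]
opening: 0.0002
grip_force: 0.0
```

Run:
```python
from h import *
show();w=snap('wrist');b=snap('side')
# lever where? project expected tab top centre up / down
print(proj(w,[(.484,-.1465,.164),(.484,-.1465,.102)]),proj(b,[(.484,-.1465,.164),(.484,-.1465,.102)]))
a=cv2.imread('pics/s5.png').astype(int);d=np.abs(b['color'].astype(int)-a).sum(2)
# bread tops: brown mask before/after
for im in(a.astype('uint8'),b['color']):
    h=cv2.cvtColor(im[130:200,320:400],cv2.COLOR_BGR2HSV);m=(h[...,1]>110)&(h[...,0]<25)&(h[...,2]>60);print('bread px',m.sum())
# shift of toaster and bystanders between before and after press
for n,(x0,y0,x1,y1) in dict(toaster=(320,160,410,235),salt=(395,135,420,170),mug=(420,160,465,215)).items():
    f=lambda i:np.float32(cv2.cvtColor(i,cv2.COLOR_BGR2GRAY)[y0:y1,x0:x1])
    for ref in('pics/side0.png','pics/s5.png'): print(n,ref,np.round(cv2.phaseCorrelate(f(cv2.imread(ref)),f(b['color']))[0],2))
g=(255*(w['color']/255.)**.55).astype('uint8')
cv2.imwrite('pics/f.png',np.hstack([cv2.resize(g[150:330,150:350],(400,360)),cv2.resize(b['color'][95:235,290:445],(400,360),interpolation=2)]))
```

```text
t 22.675
tool_pos [ 0.395 -0.087  0.24 ]
tool_rot [-0.158  2.613  0.055]
contact_force [ 1.081 -0.069 -0.621]
opening 0.0
q [-0.662 -0.962  2.378  0.377  1.358 -2.365]
[[231.66734054 241.11971736]
 [242.66933075 192.70193831]] [[384.73559012 193.08726307]
 [381.94872735 204.89569627]]
bread px 735
bread px 81
toaster pics/side0.png [-15.74 -13.67]
toaster pics/s5.png [0.03 0.3 ]
salt pics/side0.png [0.5  0.07]
salt pics/s5.png [0.52 0.02]
mug pics/side0.png [ 0.66 -0.41]
mug pics/s5.png [ 0.46 -0.41]
```

```bash
python3 -c "
from h import *
print(ctrl.finish_job())"
```

```text
the job is handed in; nothing more can be done
None
```

I walked the toaster back until both front corners met firm resistance against the riser, pressed the lever to its stop so the bread went in, and handed the job in at about 23 s; in the camera images the mug and salt show no clear movement, while the plate, tin and spoon were not rechecked.

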